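# Hang the scale gauge on its sprung hook

### The job

Take the windowed scale gauge out of the slotted wooden rack and hang it on the sprung hook of the small column stand with its graduated face pointing outward, away from the stand's column: press it back gently against the sprung pad, lower it behind the upturned tip until it sits fully down on the hook bar, and leave it hanging upright and at rest. Do not force the hook, and leave the other plates and tools where they are.

Things in the scene. Friction and masses are not known exactly. Their poses are not given: they have to be found in the camera images.
- gauge: Aluminium gauge plate, 0.16 kg (varies), 50 wide (y) x 8 thick (x) x 130 mm tall (z), upright in a rack slot. Origin: middle of its bottom edge. Window 22 mm wide through it at z 90 to 116 mm, under a 14 mm top bar. Graduated face: +x, with a dark-lined scale raised 3 mm (34 wide, z 36 to 82); the other face is plain. Its side edges are free to pinch across y (50 mm).
- gauge_front (a point): A point in the air 100 mm straight out from the gauge's graduated face, in front of the window's middle (gauge frame x = 104, y = 0, z = 103 mm); it tells which way the face points.
- hook: Blue stand bolted to the bench, with a sprung hook. Origin: on the bench below the hook; +x is outward, the way the hook points. Base plate 12 mm thick (x -85 to 45, y +-50), column x -75 to -41, y +-32, up to z 178 mm. From the column a flat bar 10 wide and 8 mm high runs out along +x, its top at z 165 mm; its end turns up as a tip 5 mm thick, 10 wide, to z 173 mm.
- hook_tip (a point): Fixed to the stand: NOMINAL inner face of the hook's tip, at the bar's top (stand frame x 40, y 0, z 165 mm). The hook (bar, tip, pad together) is clamped in the column at an unmeasured reach: the true face lies anywhere from 20 mm nearer the column to 20 mm farther out, so find it by feel or sight. y and z are true.
- pad_face (a point): Fixed to the stand: NOMINAL face of the sprung pad round the bar (x 38 mm), 2 mm behind the tip's inner face; it shifts with the tip's unmeasured reach. Pad 36 wide, z 145 to 177 mm, 8 thick. It yields to -x: 3 N to start, 0.9 N more per mm, 10 mm travel (12 N), then a hard stop. The 8 mm gauge goes down behind the tip only with the pad pushed in 6 mm or more.
- hook_seat (a point): Fixed to the stand: where the gauge's bottom edge is when it hangs fully down (x 36 nominal, y 0, z 49 mm): the window's upper edge then bears on the bar. The spring clamps the gauge against the tip, so it rubs on the way down and its weight alone does not seat it: it must be pushed down. The hook bears 35 N from the gauge, and 15 N from the robot.
- rack: Wooden block, fixed, 150 (x) x 88 (y) x 40 mm high, origin under its middle, with three upright slots along y, at x = -45, 0 and 45 mm, each 56 long x about 13 wide and 28 mm deep (floor at z = 12 mm). The gauge stands in one of them, its axes parallel to the rack's.
- blank: Bystander: plain steel plate without a window, 42 x 8 x 95 mm tall, in a rack slot. Origin: middle of its bottom edge.
- template: Bystander: steel plate in a rack slot, 46 wide and 60 mm tall with an 18 mm wide neck up to 105 mm. Origin: middle of its bottom edge.
- wrench: Bystander: open-ended wrench lying on the bench between rack and stand, along its x.
- bush: Bystander: steel bush, 52 mm across, 35 mm high; origin under its middle.
- oil: Bystander: metal oil can, 56 mm across, 130 mm high; origin under its middle.
Mind the look-alikes: they are no part of the job. What is shaped like the gauge but pink is not meant.

How it is judged:
By the outcome, as a careful person would: the job done as asked, in the order asked, and still so for the second after the job is handed in, with the robot touching nothing.
It also fails if it takes over 54 s, if anything falls off the work surface, if the arm or the gripper's body presses on something with over 40 N, if the wrist force passes 120 N, or if a joint passes its speed limit or range.

### The arm

A 6-joint arm with a two-finger parallel gripper is mounted at the origin on the work surface. World frame = base frame: x ahead of the robot, y to its left, z up, the work surface at z = 0. Lengths are in mm, angles in rad, forces in N, time in s.
With the tool pointing down it reaches from about 350 to 875 mm from the base axis. Payload 4.2 kg.
Tool frame: the origin (TCP) lies midway between the tips of the shut fingers; the grasp point (between the pads) lies 19 mm behind it (arm.grip_depth is the distance from the TCP to the grasp point, in mm); z points along the fingers, x is the direction in which the jaws open and shut, and the axes are right-handed (so a half turn about z gives the same grasp; the last joint's range is limited). The gripper opens to 85 mm and grips with 20 to 120 N. Pads are 22 mm wide; open, the fingers measure 114 mm over their backs; the gripper's body (76 mm by 85 mm) begins 54 mm behind the grasp point. The pads swing forward as they close: fully open they stand 13 mm farther back than shut.
Start: joints at [-0.959, 0.385, 0.008, 0, -1.194, -0.259], TCP at [215.969, -586.478, 231.312] pointing down, gripper open.
Joint ranges: [-3.14, 3.14], [-1.21, 2.06], [-1.07, 1.41], [-3.16, 2.05], [-2.99, -0.16], [-3.1, 3.1]. Speed limits (rad/s): [2.79, 2.79, 3.14, 3.14, 3.14, 3.14].

### API

Orientations are given as a unit quaternion [x, y, z, w].
In Python, from bench import arm, eyes, find_in, silhouettes gives the robot as it stands. The module is installed in compiled form; this text tells all that it offers.
- The arm moves only by the tool play_rows, never from a script. Its arguments are lists of equal length, an entry for each row: "offset": the shift along the world's x, y, z in mm, a list of three; "turn": the turn about the world's z in rad. In form: {"offset": [[x, y, z], ...], "turn": [turn, ...]}. A call has 1 to 12 rows; each row shifts and turns the pose as measured when the row begins; what a row does not reach is not made up. A row lasts 1/10 s, in which the tool goes at most 50 mm and 8.59 degrees, less where a joint would pass 70% of its speed; a pose out of reach is approached as far as the arm can. A call is refused whole if a number of a shift passes 50 or a number of a turn 0.15, either way. A call with a gripper value outside its range is refused whole. "grip" is the gripper's target within -1 to 1 (fully open at 1, half-way at 0, shut at -1), set as the call begins (left out, the last holds). The fingers move at their own pace and stop on an object; the grip force is fixed at half the most. Time passes only in rows, so rows that do not move let the fingers close. It gives the time, the measured TCP pose, the force and the opening at its end, in the units of the state.
- arm.read_state(): the state, without advancing time (a new reading comes with each control period).
- eyes.get_image(name): name is "side" or "top" or "wrist"; returns (picture, depth): 480x640x3 uint8, red, green, blue; 480x640 float32, mm along the optical axis (not along the pixel's ray), 0 where there is no reading.
- eyes.camera_params(name): a dict with "camera_matrix" (3x3 intrinsics, pixels), "dist" ([k1, k2, p1, p2, k3] as OpenCV has them; the pictures are not rectified), "camera_from_world" (4x4, takes a point from world to camera coordinates). Camera axes: x right, y down, z forward; pixel columns grow to the right and rows downward; lengths in mm; the calibration is good to about 2 mm. A picture is of the moment at which its call begins: read the wrist's pose just before it. camera_params takes no time and is no camera call; for the wrist camera it gives the pose at the moment of the call.
- arm.job_done(): hands the job in, once; it reports no verdict.
Trained networks look in the newest picture that a camera, given by its name, has taken for a name from the list of things; names that differ only in an ending like _2 or _b are one class to them, and where a whole thing is asked for, a point or a joint stands for the part that bears it (a point fixed in the world has none). Each returns a list of dicts, best first, with "score" (0 to 1); they miss things now and then, are a little off and sometimes report something else, mostly with a low value. They report only what shows in the picture. A call takes as long as a camera call. They do not tell look-alikes from the thing itself.
- find_in(camera, query): "bbox" ([centre column, centre row, width, height] in pixels, round what is visible of it).
- silhouettes(camera, query): "mask" (480x640 bool, what is visible of it) and "bbox" ([centre column, centre row, width, height] in pixels, round what is visible of it).
The state is a dict: "clock": time; "joints": joint angles; "joint_vel": joint speeds; "joint_efforts": joint torques, N m; "position": TCP position; "ee_rot": TCP orientation; "contact_force": force on the tool from outside, world axes, zero at the start; "wrist_torque": the same for the moment, N m; "gripper_width": finger opening in mm.
Only numpy, scipy, OpenCV 4.12 (cv2) and the standard library are available. Lean on these libraries where they do the work, as an engineer would, in place of code of your own. Each camera call takes 0.05 s, during which the arm holds its last target. There are 200 camera calls.

## Working session

There is one attempt and no reset: what is moved stays moved. The work goes in short steps, Python scripts to look and compute and a tool call to move; the robot and the scene stay as the last step left them, time stands still between calls to the robot, and variables do not carry over. Pictures are saved under pics/ and viewed, on a budget of 10 in all, crops included, one or two more only if the job needs it, and the job is handed in when it is done.

Besides the shell and the picture viewer there is one more tool, called as a command line: name --pt "numbers of a row" for each row, then --argument value for the rest. play_rows: Moves the arm, as the interface text tells. Its arguments: {"type":"object","properties":{"offset":{"type":"array","items":{"type":"array","items":{"type":"number"}}},"turn":{"type":"array","items":{"type":"number"}},"grip":{"type":"number"}},"required":["offset","turn"]}

```bash
mkdir -p pics
cat > h.py <<'E'
import numpy as np, cv2
from bench import arm, eyes, find_in, silhouettes
def cloud(name, depth, mask=None):
    p=eyes.camera_params(name); K=np.array(p["camera_matrix"],float); D=np.array(p["dist"],float); T=np.array(p["camera_from_world"])
    v,u=np.nonzero((depth>0)&(mask if mask is not None else True))
    n=cv2.undistortPoints(np.stack([u,v],1).astype(np.float64)[:,None],K,D)[:,0]
    z=depth[v,u]; P=np.c_[n*z[:,None],z]
    return (P-T[:3,3])@T[:3,:3], u, v
def proj(name,P):
    p=eyes.camera_params(name);T=np.array(p["camera_from_world"])
    return cv2.projectPoints(np.array(P,float).reshape(-1,3),cv2.Rodrigues(T[:3,:3])[0],T[:3,3],np.array(p["camera_matrix"],float),np.array(p["dist"],float))[0][:,0]
E
python3 - <<'E'
from h import *
for c in("top","side"):
    im,d=eyes.get_image(c); cv2.imwrite(f"pics/{c}0.png",im[...,::-1]); np.savez(f"/tmp/{c}0.npz",im=im,d=d)
    p=eyes.camera_params(c);T=p["camera_from_world"];print(c,np.round(-T[:3,:3].T@T[:3,3]),np.round(T[2,:3],2))
    for q in("gauge","hook","rack"):
        for r in silhouettes(c,q)[:3]:
            P,u,v=cloud(c,d,r["mask"]); print(c,q,round(r["score"],2),np.round(r["bbox"]),np.round(np.percentile(P,[2,50,98],axis=0)).tolist())
s=arm.read_state();print(s["clock"],s["contact_force"],s["gripper_width"],s["ee_rot"])
E
```

```text
top [ 331.   20. 1060.] [ 0.21  0.02 -0.98]
top gauge 0.84 [368. 342.  19.  27.] [[327.0, -87.0, -0.0], [350.0, -74.0, 121.0], [373.0, -65.0, 132.0]]
top gauge 0.81 [395. 278.  22.  36.] [[448.0, -137.0, 29.0], [470.0, -115.0, 100.0], [495.0, -105.0, 143.0]]
top gauge 0.68 [418. 339.  21.  28.] [[341.0, -164.0, 4.0], [364.0, -158.0, 88.0], [387.0, -156.0, 131.0]]
top hook 0.85 [227. 264.  74.  98.] [[408.0, 156.0, 8.0], [463.0, 203.0, 51.0], [545.0, 266.0, 179.0]]
top rack 0.62 [416. 274.  13.  28.] [[467.0, -168.0, 31.0], [487.0, -156.0, 71.0], [509.0, -147.0, 118.0]]
top rack 0.59 [413. 278.  84.  65.] [[430.0, -234.0, 3.0], [481.0, -155.0, 39.0], [545.0, -81.0, 44.0]]
side [ 160. -524.  526.] [ 0.49  0.69 -0.53]
side gauge 0.67 [344. 303.  25.  73.] [[447.0, -131.0, 37.0], [468.0, -124.0, 95.0], [496.0, -97.0, 142.0]]
side gauge 0.63 [414. 280.  26.  70.] [[589.0, -131.0, 5.0], [611.0, -127.0, 76.0], [639.0, -119.0, 130.0]]
side gauge 0.62 [300. 366.  42.  88.] [[339.0, -172.0, 2.0], [362.0, -168.0, 75.0], [388.0, -159.0, 130.0]]
side hook 0.88 [246. 221.  80. 109.] [[408.0, 151.0, 0.0], [439.0, 184.0, 79.0], [545.0, 293.0, 178.0]]
side hook 0.74 [409. 255.  15.  28.] [[590.0, -124.0, -0.0], [705.0, -14.0, 31.0], [746.0, 34.0, 129.0]]
side rack 0.7 [371. 356. 110.  83.] [[427.0, -243.0, 2.0], [468.0, -188.0, 39.0], [545.0, -104.0, 41.0]]
side rack 0.36 [246. 221.  78. 113.] [[409.0, 150.0, 5.0], [437.0, 183.0, 83.0], [542.0, 242.0, 178.0]]
side rack 0.16 [372. 248.  36.  70.] [[600.0, -29.0, 3.0], [613.0, -18.0, 80.0], [649.0, 21.0, 131.0]]
0.4 [-0.38331165 -0.30108772  0.71703007] 84.98946776125105 [ 5.72045346e-01  8.20221978e-01  8.14815424e-05 -1.51678761e-04]
```

View pics/top0.png

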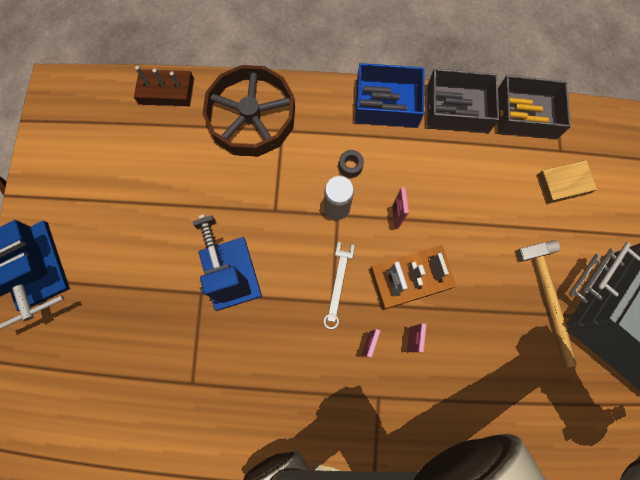

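View pics/side0.png

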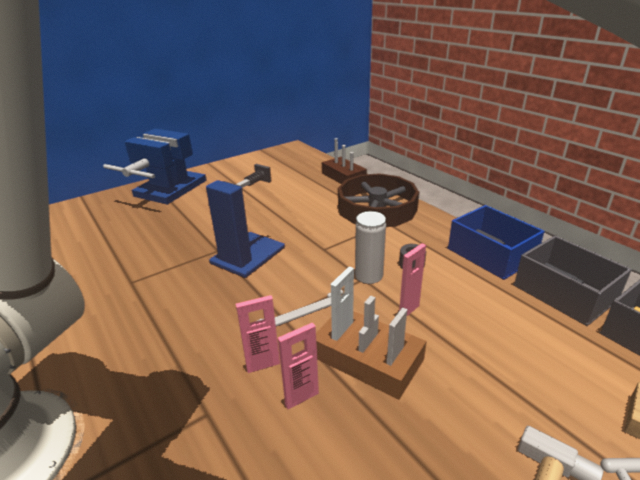

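The grey plate in the rack at side (344,303) and top (395,278) fits: it has a window, it is aluminium and it stands in a slot. The pink plates at side (258,333), (300,366) and (414,280) are the look-alikes. Next I confirm this in a crop and fit the poses.

Run:
```python
from h import *
S=np.load("/tmp/side0.npz");T=np.load("/tmp/top0.npz")
a=cv2.resize(S["im"][255:400,290:440],None,fx=4,fy=4,interpolation=2)[:580]
b=cv2.resize(T["im"][240:310,365:460],None,fx=4,fy=4,interpolation=2); c=cv2.resize(T["im"][205:315,190:270],None,fx=2.5,fy=2.5,interpolation=2)
o=np.zeros((590,800,3),np.uint8); a=cv2.resize(a,(410,400)); o[:400,:410]=a; o[:280,415:795]=b; o[300:300+275,415:615]=c
d=cv2.resize(S["im"][155:280,200:300],None,fx=1.8,fy=1.8);o[300:525,618:798]=d
cv2.imwrite("pics/crop1.png",o[...,::-1])
for n,D in(("top",T),("side",S)):
    P,u,v=cloud(n,D["d"])
    def rect(m,lab):
        q=P[m]; 
        if len(q)<15: print(n,lab,len(q));return
        r=cv2.minAreaRect(q[:,:2].astype(np.float32)); print(n,lab,len(q),np.round(r[0],1),np.round(r[1],1),round(r[2],1),"z",np.round(np.percentile(q[:,2],[5,95]),1))
    box=lambda x0,x1,y0,y1,z0,z1:(P[:,0]>x0)&(P[:,0]<x1)&(P[:,1]>y0)&(P[:,1]<y1)&(P[:,2]>z0)&(P[:,2]<z1)
    rect(box(400,570,-260,-70,34,45),"racktop")
    rect(box(430,520,-150,-80,55,138),"gauge>55"); rect(box(430,520,-150,-80,132,150),"gaugetop")
    rect(box(380,480,140,260,172,185),"coltop"); rect(box(380,500,140,260,60,182),"col"); rect(box(380,560,130,290,5,18),"base"); 
    rect(box(450,620,150,290,135,172),"hook");rect(box(450,620,150,290,172,182),"hookhi")
    m=box(450,620,150,290,130,185); q=P[m]; print(q[np.argsort(q[:,0])][::max(1,len(q)//25)].round().tolist())
```

```text
top racktop 2298 [ 489.1 -159.8] [ 89.3 151.8] 20.2 z [36.2 42.6]
top gauge>55 262 [ 478.1 -133.2] [49.8 48.9] 19.4 z [ 58.8 132.4]
top gaugetop 150 [ 472.5 -117. ] [49.8  9.2] 18.6 z [133.7 143.5]
top coltop 799 [441.3 199. ] [40.6 63.9] 22.5 z [173.4 179.8]
top col 1397 [453.2 198.1] [73.9 87.1] 82.6 z [ 80.9 179.3]
top base 1719 [468.7 209.3] [157.6 146.2] 7.1 z [ 7.8 14.7]
top hook 445 [495.6 215.6] [123.8  41.8] 29.0 z [152.1 171. ]
top hookhi 316 [493.6 219.8] [121.8  50.8] 29.0 z [172.6 179.1]
[[450.0, 224.0, 172.0], [451.0, 191.0, 179.0], [453.0, 173.0, 178.0], [455.0, 199.0, 177.0], [456.0, 203.0, 175.0], [458.0, 172.0, 141.0], [461.0, 193.0, 173.0], [463.0, 206.0, 163.0], [467.0, 186.0, 170.0], [477.0, 211.0, 164.0], [486.0, 219.0, 162.0], [495.0, 217.0, 162.0], [501.0, 222.0, 168.0], [506.0, 223.0, 166.0], [511.0, 223.0, 167.0], [516.0, 223.0, 162.0], [522.0, 236.0, 164.0], [527.0, 238.0, 166.0], [531.0, 252.0, 170.0], [533.0, 248.0, 163.0], [535.0, 239.0, 163.0], [537.0, 254.0, 179.0], [540.0, 230.0, 168.0], [542.0, 222.0, 161.0], [545.0, 220.0, 166.0], [549.0, 221.0, 177
[... 418 characters left out ...]
] [115.   37.1] 31.7 z [143.3 170.6]
side hookhi 128 [493.  211.7] [115.5  51.5] 23.7 z [172.4 178.5]
[[450.0, 167.0, 156.0], [452.0, 192.0, 178.0], [453.0, 178.0, 179.0], [454.0, 190.0, 178.0], [456.0, 168.0, 153.0], [458.0, 171.0, 156.0], [460.0, 169.0, 158.0], [462.0, 195.0, 174.0], [479.0, 207.0, 160.0], [487.0, 209.0, 164.0], [496.0, 214.0, 159.0], [499.0, 214.0, 167.0], [504.0, 223.0, 169.0], [509.0, 229.0, 170.0], [514.0, 216.0, 160.0], [521.0, 220.0, 157.0], [527.0, 226.0, 161.0], [531.0, 248.0, 172.0], [533.0, 228.0, 170.0], [536.0, 238.0, 146.0], [538.0, 232.0, 152.0], [540.0, 226.0, 175.0], [541.0, 232.0, 179.0], [543.0, 219.0, 155.0], [545.0, 234.0, 178.0], [548.0, 221.0, 172.0]]
```

View pics/crop1.png

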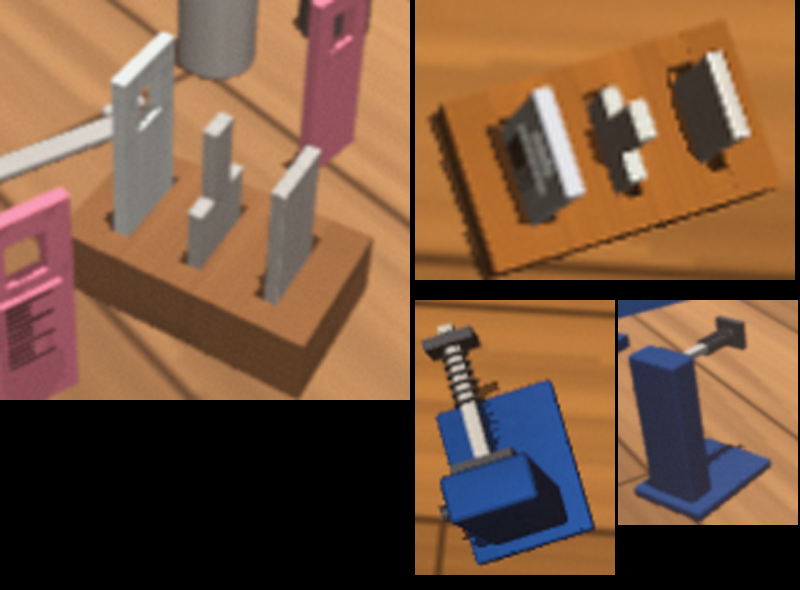

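The crop shows the real gauge as the left rack plate, side (145,130) in the crop. Its lined face is visible in the top view, so it points to +y (yaw about 110°). The hook points out at a yaw of about 21°, away from the robot. I go above the gauge with the tool x turned to 200°.

play_rows --pt "21.5 39 2" --pt "21.5 39 2" --pt "21.5 39 2" --pt "21.5 39 2" --pt "21.5 39 2" --pt "21.5 39 2" --pt "21.5 39 2" --pt "21.5 39 2" --pt "21.5 39 2" --pt "21.5 39 2" --pt "21.5 39 2" --pt "21.5 39 2" --turn '[0.131,0.131,0.131,0.131,0.131,0.131,0.131,0.131,0.131,0.131,0.131,0.131]' --grip 1

```text
clock: 1.6
position: [477.7, -103.9, 256.5]
ee_rot: [-0.203, 0.979, -0.001, 0.003]
contact_force: [0.8, 0.5, 0.8]
gripper_width: 85.7
```

Run:
```python
from h import *
im,d=eyes.get_image("wrist"); s=arm.read_state(); np.savez("/tmp/w1.npz",im=im,d=d)
q=s["ee_rot"];print(s["position"],np.degrees(2*np.arctan2(q[1],q[0]))%360)
o=im.copy(); cv2.imwrite("pics/w1.png",o[...,::-1])
P,u,v=cloud("wrist",d)
m=(P[:,2]>134)&(P[:,2]<150)&(abs(P[:,0]-472)<50)&(abs(P[:,1]+118)<40)
print(m.sum(),cv2.minAreaRect(P[m][:,:2].astype(np.float32)) if m.sum()>10 else 0, np.percentile(P[m][:,2],[5,95]) if m.sum() else 0)
```

```text
[481.31813751 -99.85824241 256.85269183] 203.93688342071212
954 ((477.51019287109375, -116.7625961303711), (50.05113983154297, 8.632893562316895), 21.063339233398438) [136.03065691 142.90607277]
```

View pics/w1.png

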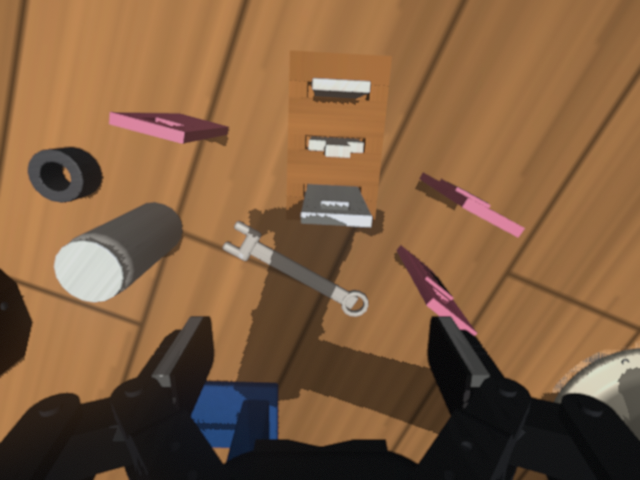

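The wrist view shows the gauge top at (337,218), with a face and something line-like at (335,203). I check which face that is before going on.

Run:
```python
from h import *
D=np.load("/tmp/w1.npz");im=D["im"]
T=np.array(eyes.camera_params("wrist")["camera_from_world"]);print("cam",-T[:3,:3].T@T[:3,3],T[2,:3])
P,u,v=cloud("wrist",D["d"])
for r in range(176,232,6):
    m=(v==r)&(abs(u-337)<2); print(r,P[m].mean(0).round(1))
T0=np.load("/tmp/top0.npz");P,u,v=cloud("top",T0["d"])
print("top cam, row 278")
for c in range(384,406,2):
    m=(v==278)&(u==c); print(c,P[m].round(1))
o=np.zeros((560,800,3),np.uint8); o[:,:440]=cv2.resize(im[165:235,282:392],(440,560),interpolation=2)
o[:400,450:800]=cv2.resize(T0["im"][255:305,378:413],(350,400),interpolation=2);cv2.imwrite("pics/c2.png",o[...,::-1])
```

```text
cam [ 514.16370528 -177.14006434  399.24096087] [-0.12232371  0.29547212 -0.9474878 ]
176 [ 480.2 -132.3   40. ]
182 [ 477.8 -127.1   39.8]
188 [ 475.4 -121.8   40. ]
194 [ 476.3 -121.5   69.2]
200 [ 477.1 -121.2   94.4]
206 [ 476.  -118.1  102.2]
212 [ 478.3 -120.6  135. ]
218 [ 477.4 -118.1  141.8]
224 [ 475.5 -114.   141.5]
230 [ 4.514e+02 -7.310e+01 -1.000e-01]
top cam, row 278
384 [[479.6 -99.7  40.4]]
386 [[ 479.8 -103.6   41. ]]
388 [[ 480.4 -107.9   38.3]]
390 [[ 476.4 -108.1   66.9]]
392 [[ 474.1 -109.7   84.4]]
394 [[ 472.6 -111.8   96.6]]
396 [[ 471.9 -114.7  102.8]]
398 [[ 471.9 -118.2  103.9]]
400 [[ 466.6 -116.4  141.2]]
402 [[ 466.7 -119.8  142.6]]
404 [[ 482.5 -139.8   37.4]]
```

View pics/c2.png

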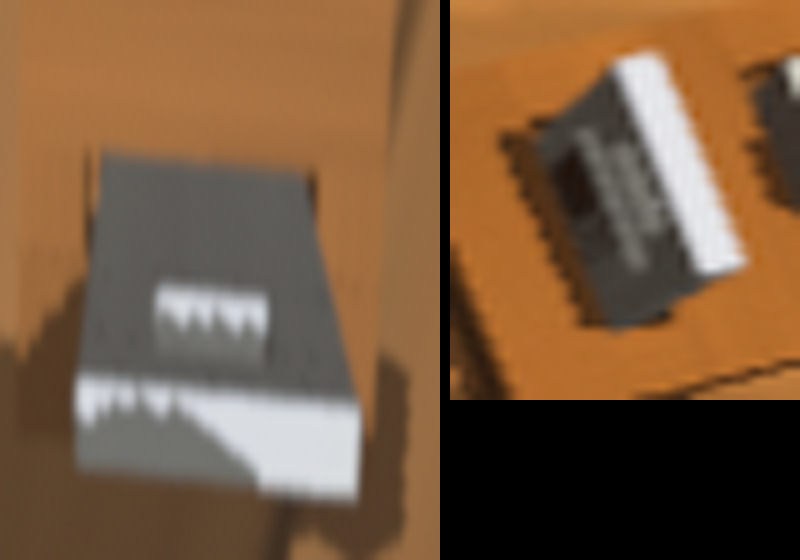

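The gauge faces +y: the wrist view shows the -y face plain, with only the sunlit window sill on it. Its position, corrected for the arm still moving during that picture, is about (472.5, -119) with a yaw of 20.3°. I centre over it and settle.

play_rows --pt "-5 -10 -20" --pt "-4 -9 -20" --pt "0 0 0" --pt "0 0 0" --turn '[-0.033,-0.03,0,0]'

```text
clock: 2.05
position: [474.9, -115.4, 217.6]
ee_rot: [-0.18, 0.984, -0.001, 0.007]
contact_force: [-0.4, 0.0, -0.6]
gripper_width: 85.5
```

```bash
cat > w.py <<'E'
from h import *
import sys
p=arm.read_state()["position"]; im,d=eyes.get_image("wrist"); s=arm.read_state()
q=s["ee_rot"];print(s["clock"],p,s["position"],np.degrees(2*np.arctan2(q[1],q[0]))%360,s["contact_force"])
P,u,v=cloud("wrist",d)
E
cat w.py - <<'E' | python3 -
m=(P[:,2]>137)&(P[:,2]<150)&(abs(P[:,0]-472)<50)&(abs(P[:,1]+118)<40)
r=cv2.minAreaRect(P[m][:,:2].astype(np.float32));print(r)
E
```

```text
2.1 [ 474.87333303 -115.43275998  217.55507112] [ 474.67888147 -115.35546133  217.45728908] 200.70050972162977 [-0.59210826  1.01002482 -0.33320615]
((473.2710266113281, -120.8192367553711), (49.8845329284668, 8.971922874450684), 20.83077621459961)
```

play_rows --pt "-2 -4.5 -25" --pt "0 0 -25" --pt "0 0 -25" --pt "0 0 -20" --pt "0 0 -15" --pt "0 0 -8" --pt "0 0 0" --turn '[0,0,0,0,0,0,0]'

```text
clock: 2.8
position: [479.4, -120.6, 104.4]
ee_rot: [-0.181, 0.983, -0.003, 0.016]
contact_force: [0.1, 0.4, 0.8]
gripper_width: 85.3
```

play_rows --pt "-6 0.5 -3" --pt "0 0 0" --turn '[0,0]'

```text
clock: 3.0
position: [474.4, -120.1, 102.9]
ee_rot: [-0.181, 0.983, -0.004, 0.018]
contact_force: [-0.8, 0.3, -0.4]
gripper_width: 85.3
```

```bash
cat > s.py <<'E'
from bench import arm
import numpy as np
from scipy.spatial.transform import Rotation as R
s=arm.read_state(); r=R.from_quat(s["ee_rot"]).as_matrix()
print(round(s["clock"],2),np.round(s["position"],1),"z",np.round(r[:,2],4),"yaw",np.degrees(np.arctan2(r[1,0],r[0,0])).round(2),"F",np.round(s["contact_force"],1),"w",round(s["gripper_width"],1),"v",np.abs(s["joint_vel"]).max().round(3),"T",np.round(s["wrist_torque"],2))
E
python3 s.py
```

```text
3.0 [ 474.4 -120.1  102.9] z [ 3.610e-02 -6.000e-04 -9.993e-01] yaw -159.17 F [-0.8  0.3 -0.4] w 85.3 v 0.043 T [-0.02  0.05 -0.02]
```

The fast descent left a 2° tilt. I try going up fast and coming down slowly to undo it.

play_rows --pt "-1 0.5 25" --pt "0 0 25" --pt "0 0 25" --pt "0 0 25" --pt "0 0 0" --turn '[0,0,0,0,0]'

```text
clock: 3.5
position: [473.6, -119.8, 210.7]
ee_rot: [-0.181, 0.983, -0.005, 0.021]
contact_force: [0.2, 0.5, 0.2]
gripper_width: 85.3
```

```bash
python3 s.py
```

```text
3.5 [ 473.6 -119.8  210.7] z [ 0.0425 -0.0014 -0.9991] yaw -159.11 F [0.2 0.5 0.2] w 85.3 v 0.047 T [-0.02  0.08  0.  ]
```

play_rows --pt "0 0 -10" --pt "0 0 -10" --pt "0 0 -10" --pt "0 0 -10" --pt "0 0 -10" --pt "0 0 0" --turn '[0,0,0,0,0,0]'

```text
clock: 4.1
position: [470.5, -119.7, 153.6]
ee_rot: [-0.181, 0.983, -0.004, 0.018]
contact_force: [-0.5, -0.5, -0.3]
gripper_width: 85.5
```

```bash
python3 s.py
```

```text
4.1 [ 470.5 -119.7  153.6] z [ 3.680e-02 -6.000e-04 -9.993e-01] yaw -159.16 F [-0.5 -0.5 -0.3] w 85.5 v 0.013 T [-0.03  0.13  0.01]
```

play_rows --pt "1 0 -5" --pt "0.6 0 -5" --pt "0.6 0 -5" --pt "0.6 0 -5" --pt "0.6 0 -5" --pt "0.6 0 -5" --pt "0.6 0 -5" --pt "0 0 0" --turn '[0,0,0,0,0,0,0,0]'

```text
clock: 4.9
position: [476.2, -119.7, 115.4]
ee_rot: [-0.181, 0.983, -0.004, 0.018]
contact_force: [-0.3, 0.0, -0.2]
gripper_width: 85.2
```

```bash
python3 s.py
```

```text
4.9 [ 476.2 -119.7  115.4] z [ 0.0372 -0.001  -0.9993] yaw -159.14 F [-0.3  0.  -0.2] w 85.2 v 0.008 T [ 0.04  0.09 -0.03]
```

play_rows --pt "-1.5 0 -5" --pt "-1.5 0 -5" --pt "0 0 -5" --pt "0 0 -4" --pt "0 0 0" --turn '[0,0,0,0,0]'

```text
clock: 5.4
position: [472.9, -119.8, 94.9]
ee_rot: [-0.181, 0.983, -0.004, 0.018]
contact_force: [0.3, 0.9, 0.2]
gripper_width: 85.3
```

play_rows --pt "0 0 0" --pt "0 0 0" --pt "0 0 0" --pt "0 0 0" --pt "0 0 0" --pt "0 0 0" --pt "0 0 0" --pt "0 0 0" --turn '[0,0,0,0,0,0,0,0]' --grip -1

```text
clock: 6.2
position: [473.0, -119.9, 95.5]
ee_rot: [-0.181, 0.983, -0.004, 0.018]
contact_force: [0.5, -0.4, 0.5]
gripper_width: 48.9
```

```bash
python3 s.py
```

```text
6.2 [ 473.  -119.9   95.5] z [ 0.0376 -0.0015 -0.9993] yaw -159.11 F [ 0.5 -0.4  0.5] w 48.9 v 0.002 T [-0.04  0.13 -0.03]
```

Gripped: the opening is about 49 mm. I lift slowly at first, then faster.

play_rows --pt "0 0 5" --pt "0 0 8" --pt "0 0 8" --pt "0 0 8" --pt "0 0 8" --pt "0 0 10" --pt "0 0 15" --pt "0 0 15" --pt "0 0 15" --pt "0 0 15" --pt "0 0 10" --pt "0 0 5" --turn '[0,0,0,0,0,0,0,0,0,0,0,0]'

```text
clock: 7.4
position: [471.3, -119.8, 227.7]
ee_rot: [-0.181, 0.983, -0.004, 0.019]
contact_force: [0.6, -0.2, -1.6]
gripper_width: 49.0
```

```bash
python3 s.py
```

```text
7.4 [ 471.3 -119.8  227.7] z [ 3.830e-02 -5.000e-04 -9.993e-01] yaw -159.16 F [ 0.6 -0.2 -1.6] w 49.0 v 0.135 T [ 0.02  0.08 -0.02]
```

Run:
```python
from h import *
th=np.radians(20.8);c,s=np.cos(th),np.sin(th)
for n in("top","side"):
    P,u,v=cloud(n,np.load(f"/tmp/{n}0.npz")["d"])
    d=P[:,:2]-[493.5,216]; X=d@[c,s];Y=d@[-s,c]
    m=(X>-38)&(X<90)&(abs(Y)<35)&(P[:,2]>130)&(P[:,2]<190)
    print(n,m.sum())
    for x in range(-38,90,4):
        k=m&(X>=x)&(X<x+4)
        if k.any(): print(x,k.sum(),"y",np.percentile(Y[k],[5,50,95]).round(1),"z",np.percentile(P[k,2],[5,50,95]).round(1))
    k=(X>-80)&(X<-34)&(abs(Y)<45)&(P[:,2]>174)&(P[:,2]<183);print("col",np.percentile(X[k],[2,98]),np.percentile(Y[k],[2,98]))
```

```text
top 589
-38 51 y [-18.3   0.7  21.3] z [170.4 173.4 176.1]
-34 8 y [-0.5  3.5  6.7] z [163.2 165.  168.1]
-30 10 y [-1.3  2.2  5.7] z [162.3 164.5 167.4]
-26 12 y [-1.3  1.9  6.3] z [160.7 164.4 166.9]
-22 12 y [-1.1  3.3  6.1] z [160.7 164.9 167.3]
-18 14 y [-1.6  1.7  6.2] z [160.5 164.2 169.3]
-14 11 y [-1.   3.3  6.5] z [160.6 164.3 166.6]
-10 12 y [-0.6  2.2  6.7] z [162.4 164.8 166.6]
-6 12 y [-0.9  2.7  6.5] z [157.5 164.5 166.5]
-2 13 y [-1.5  2.1  6.5] z [161.6 164.1 166. ]
2 14 y [-2.4  1.7  6.2] z [162.9 165.2 167.3]
6 27 y [-4.9  2.7 10.4] z [159.  165.8 170.9]
10 17 y [-3.1  2.3 10.1] z [162.3 166.  170.4]
14 21 y [-4.4  1.6  8.6] z [159.3 166.2 172.3]
18 25 y [-3.   3.8 11.2] z [155.6 164.6 172.7]
22 12 y [-1.8  2.4  8.5] z [162.5 165.  170.2]
26 28 y [-5.7  3.1 11.3] z [157.1 165.  169.6]
30 24 y [-5.   0.9 10.6] z [157.2 164.5 169.4]
34 17 y [-5.7  3.2 10.8] z [159.4 166.1 170.4]
38 34 y [-5.1  2.2 11.9] z [156.1 164.7 171.9]
42 10 y [-4.9  3.8 10.3] z [163.3 165.8 168.9]
46 113 y [-12.8   3.   20.2] z [148.4 167.8 178.1]
50 53 y [-14.6   2.2  19.9] z [169.2 176.4 179
[... 616 characters left out ...]
 z [153.8 163.9 168.7]
6 14 y [-6.9 -2.5  9.7] z [153.7 165.9 170.1]
10 23 y [-8.5 -3.4  3.9] z [155.1 166.2 171.1]
14 6 y [-8.5 -5.4 -0.9] z [157.2 164.2 166.7]
18 23 y [-8.  -3.6  4.7] z [154.9 165.6 170.2]
22 9 y [-8.6 -3.1  2.9] z [160.3 166.7 170.2]
26 17 y [-7.6 -4.2  4.3] z [154.7 165.4 169.9]
30 14 y [-6.4 -2.6  5.7] z [155.8 167.  171. ]
34 12 y [-8.2 -3.2  1.4] z [154.5 162.  170.2]
38 24 y [-8.2 -3.   3.3] z [155.8 166.2 171.2]
42 23 y [-9.8 -2.5 16.5] z [148.  170.9 177.3]
46 120 y [-16.1  -6.5  16.7] z [146.4 166.8 177.2]
50 31 y [-15.9 -14.4  10.8] z [148.6 172.3 177.5]
54 16 y [-16.  -14.9  13.3] z [146.7 168.8 177.4]
col [-76.55969715 -38.83953029] [-31.01995607  28.43657689]
```

play_rows --pt "7 20 0" --pt "12 34 0" --pt "12 34 0" --pt "12 34 0" --pt "12 34 0" --pt "12 34 0" --pt "12 34 0" --pt "12 34 0" --pt "12 34 0" --pt "12 34 0" --pt "9 25 0" --pt "5 12 0" --turn '[-0.07,-0.14,-0.14,-0.14,-0.14,-0.14,-0.14,-0.14,-0.14,-0.14,-0.12,-0.05]'

```text
clock: 8.6
position: [599.2, 256.3, 224.4]
ee_rot: [0.567, 0.824, -0.019, 0.007]
contact_force: [-0.2, -0.1, -2.0]
gripper_width: 49.0
```

```bash
python3 s.py
```

```text
8.6 [599.2 256.3 224.4] z [-0.0091 -0.039  -0.9992] yaw 110.97 F [-0.2 -0.1 -2. ] w 49.0 v 0.6 T [ 0.05 -0.   -0.  ]
```

play_rows --pt "0 0 -5" --pt "0 0 -10" --pt "0 0 -10" --pt "0 0 -10" --pt "0 0 -10" --pt "0 0 -10" --pt "0 0 -10" --pt "0 0 -5" --pt "0 0 -3" --pt "0 0 0" --turn '[0,0,0,0,0,0,0,0,0,0]'

```text
clock: 9.6
position: [596.9, 253.4, 141.5]
ee_rot: [0.566, 0.824, -0.022, 0.005]
contact_force: [0.6, -0.2, -1.8]
gripper_width: 49.2
```

```bash
python3 s.py
python3 - <<'E'
from h import *
th=np.radians(20.8);c,s=np.cos(th),np.sin(th)
o=np.zeros((600,800,3),np.uint8)
for i,n in enumerate(("top","side")):
    im,D=eyes.get_image(n); np.savez(f"/tmp/{n}1.npz",im=im,d=D); P,u,v=cloud(n,D)
    d=P[:,:2]-[493.,217.3]; X=d@[c,s];Y=d@[-s,c]
    k=(X>75)&(X<150)&(abs(Y)<24)&(P[:,2]>70)&(P[:,2]<200)
    print(n,k.sum(), "X",np.percentile(X[k],[5,25,50,75,95]).round(1))
    f=proj(n,[[555,240,150]])[0].astype(int); x,y=np.clip(f-[55,75],0,[520,330]); a=im[y:y+150,x:x+110]; o[:540,i*400:i*400+396]=cv2.resize(a,(396,540),interpolation=2); print(x,y)
cv2.imwrite("pics/pre.png",o[...,::-1])
E
```

```text
9.6 [596.9 253.4 141.5] z [-0.0163 -0.043  -0.9989] yaw 111.05 F [ 0.6 -0.2 -1.8] w 49.2 v 0.007 T [ 0.13 -0.05 -0.01]
top 576 X [103.1 104.1 104.8 105.9 109.3]
150 140
side 820 X [101.9 103.3 104.3 105.2 107.6]
213 100
```

View pics/pre.png

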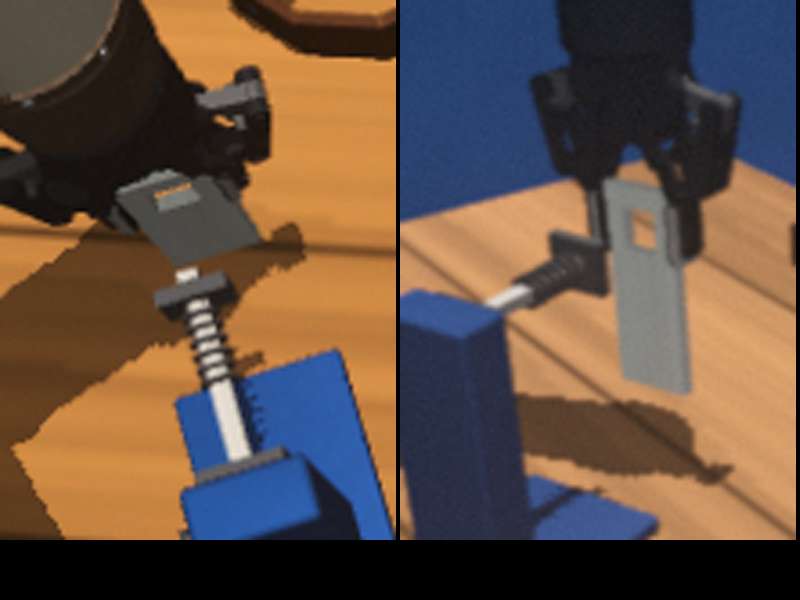

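The views show the window at side-crop (640,230), the pad at (580,262) and the plain face toward the column. I check the gauge's height and lateral offset against the hook bar in the same cameras.

Run:
```python
from h import *
th=np.radians(20.8);c,s=np.cos(th),np.sin(th)
for n in("top","side"):
    D=np.load(f"/tmp/{n}1.npz")["d"]; P,u,v=cloud(n,D)
    d=P[:,:2]-[493.,217.3]; X=d@[c,s];Y=d@[-s,c];Z=P[:,2]
    b=(X>-34)&(X<0)&(abs(Y)<12)&(Z>158)&(Z<172); pd=(X>46)&(X<60)&(abs(Y)<30)&(Z>140)&(Z<182)
    print(n,"bar Y",np.percentile(Y[b],[3,50,97]).round(1),"pad Y",np.percentile(Y[pd],[2,98]).round(1),"padX",np.percentile(X[pd],[50,80,95]).round(1),"padZ",np.percentile(Z[pd],[2,98]).round(1))
    print("tipX",np.sort(X[(X>56)&(X<75)&(abs(Y)<9)&(Z>150)&(Z<178)])[-6:].round(1))
    g=(X>96)&(X<115)&(abs(Y)<40)&(Z>40)&(Z<190)
    for z0 in (55,70,85,100,115,130):
        k=g&(abs(Z-z0)<5); 
        if k.any(): print(z0,k.sum(),"Y",np.percentile(Y[k],[3,97]).round(1),"X",np.median(X[k]).round(1))
    # window: in face plane, points seen behind -> gaps in raster at Y
    k=g; H,_,_=np.histogram2d(Z[k],Y[k],bins=[np.arange(135,196,4),np.arange(-32,33,4)])
    print(H.astype(int)); print("zrange",np.percentile(Z[g],[0.5,99.5]).round(1))
```

```text
top bar Y [-3.   1.2  5.5] pad Y [-15.8  20.2] padX [48.9 53.1 56.5] padZ [148.3 178.9]
tipX [61.4 61.7 62.  62.2 62.8 63.5]
55 10 Y [-23.7  20.3] X 104.0
70 41 Y [-24.1  22. ] X 103.7
85 40 Y [-23.9  22.8] X 103.8
100 47 Y [-25.2  22.9] X 104.0
115 50 Y [-24.8  23.5] X 104.3
130 56 Y [-22.7  22.8] X 104.7
[[0 0 1 1 0 2 1 2 0 1 3 1 3 2 1 0]
 [0 0 2 2 3 3 2 2 1 2 1 2 1 2 1 0]
 [1 0 1 2 0 1 4 5 6 6 4 2 3 1 1 0]
 [2 0 1 2 3 2 8 5 5 6 7 3 0 1 0 1]
 [2 1 0 2 2 1 0 1 0 0 1 1 1 3 6 1]
 [3 0 1 1 0 1 0 0 0 0 2 2 3 2 1 3]
 [2 3 1 3 2 1 0 0 0 0 0 2 2 3 6 1]
 [3 1 0 1 1 1 0 0 0 0 0 4 0 0 2 2]
 [3 3 1 2 3 0 0 0 0 0 0 1 4 2 4 2]
 [2 0 1 1 2 1 1 1 0 1 1 1 2 3 4 2]
 [1 2 1 3 1 1 1 0 2 1 2 3 2 0 4 2]
 [0 3 1 0 0 2 3 3 2 2 3 1 3 3 2 4]
 [0 1 0 0 0 3 3 3 2 6 1 3 2 2 1 2]
 [1 1 0 0 0 0 4 2 5 1 4 3 2 3 0 0]
 [0 0 0 0 0 0 0 0 0 0 0 0 0 0 0 0]]
zrange [ 57.8 189.7]
side bar Y [-7.3 -3.   4.7] pad Y [-17.9  17.7] padX [48.3 51.2 54.7] padZ [145.2 177.7]
tipX []
55 8 Y [-25.3  17. ] X 104.2
70 78 Y [-27.1  21.2] X 103.9
85 79 Y [-27.   20.8] X 103.7
100 82 Y [-26.5  22.4] X 103.9
115 86 Y [-26.8  21.8] X 104.2
130 85 Y [-26.5  22.2] X 104.4
[[0 6 2 1 3 4 1 3 3 2 2 2 3 2 0 0]
 [0 4 3 1 3 3 3 1 2 3 4 2 2 2 0 0]
 [2 1 0 1 5 1 3 2 3 2 2 3 3 2 1 0]
 [2 1 2 3 3 1 5 2 2 5 4 3 1 5 0 0]
 [4 1 0 2 5 0 0 0 0 0 7 1 1 6 0 0]
 [5 1 0 2 2 0 0 0 0 0 4 3 3 6 4 0]
 [5 2 0 1 4 0 0 0 0 0 5 3 2 3 5 1]
 [2 3 0 4 2 1 0 0 0 0 4 4 1 7 3 3]
 [3 1 0 3 2 0 0 0 0 0 6 3 3 4 5 2]
 [5 2 0 3 2 1 0 1 0 1 3 1 2 5 6 2]
 [4 2 2 1 3 2 4 1 4 2 2 4 2 3 4 3]
 [5 3 0 3 4 0 4 2 2 2 3 2 2 2 6 3]
 [1 0 1 4 3 2 3 3 3 2 3 2 3 3 3 4]
 [1 1 1 1 4 3 4 4 4 2 3 6 3 2 7 1]
 [0 0 0 0 0 0 0 0 0 0 0 0 0 0 0 0]]
zrange [ 59.9 189.2]
```

play_rows --pt "-0.7 1.9 3.5" --pt "-4 -1.5 0" --pt "-5.6 -2.1 0" --pt "-5.6 -2.1 0" --pt "-5.6 -2.1 0" --pt "-5.6 -2.1 0" --pt "-3 -1.1 0" --pt "0 0 0" --turn '[0,0,0,0,0,0,0,0]'

```text
clock: 10.5
position: [564.6, 244.2, 148.6]
ee_rot: [0.566, 0.824, -0.02, 0.006]
contact_force: [0.0, 0.5, -1.5]
gripper_width: 49.2
```

```bash
cat >> s.py <<'E'
d=s["position"][:2]-np.array([493.,217.3]);c,q=np.cos(np.radians(20.8)),np.sin(np.radians(20.8));f=s["contact_force"]
print("stand X,Y",np.round([d@[c,q],d@[-q,c]],1),"Fout",round(f[0]*c+f[1]*q,2),"Flat",round(-f[0]*q+f[1]*c,2),"tilt out,lat",np.round([r[:2,2]@[c,q],r[:2,2]@[-q,c]],4))
E
python3 s.py
```

```text
10.5 [564.6 244.2 148.6] z [-0.0119 -0.0401 -0.9991] yaw 111.08 F [ 0.   0.5 -1.5] w 49.2 v 0.005 T [ 0.07 -0.01 -0.01]
stand X,Y [76.5 -0.3] Fout 0.19 Flat 0.42 tilt out,lat [-0.0253 -0.0332]
```

play_rows --pt "0 0 -2" --pt "0 0 -2" --pt "0 0 0" --turn '[0,0,0]'

```text
clock: 10.8
position: [564.9, 244.4, 144.3]
ee_rot: [0.566, 0.824, -0.02, 0.007]
contact_force: [-0.4, -0.1, -1.4]
gripper_width: 49.2
```

```bash
python3 s.py
```

```text
10.8 [564.9 244.4 144.3] z [-0.0114 -0.0398 -0.9991] yaw 111.08 F [-0.4 -0.1 -1.4] w 49.2 v 0.005 T [0.11 0.01 0.01]
stand X,Y [76.8 -0.2] Fout -0.39 Flat 0.08 tilt out,lat [-0.0248 -0.0332]
```

play_rows --pt "-1.9 -0.7 0" --pt "-1.9 -0.7 0" --pt "-1.9 -0.7 0" --pt "-1.9 -0.7 0" --pt "0 0 0" --turn '[0,0,0,0,0]'

```text
clock: 11.3
position: [556.9, 241.3, 143.8]
ee_rot: [0.566, 0.824, -0.02, 0.007]
contact_force: [-0.1, -1.1, -2.2]
gripper_width: 49.4
```

```bash
python3 s.py
```

```text
11.3 [556.9 241.3 143.8] z [-0.0118 -0.0403 -0.9991] yaw 111.08 F [-0.1 -1.1 -2.2] w 49.4 v 0.004 T [ 0.08 -0.   -0.01]
stand X,Y [68.2 -0.2] Fout -0.53 Flat -1.03 tilt out,lat [-0.0254 -0.0335]
```

play_rows --pt "-1.4 -0.5 0" --pt "-1.4 -0.5 0" --pt "-1.4 -0.5 0" --pt "0 0 0" --turn '[0,0,0,0]'

```text
clock: 11.7
position: [552.3, 239.7, 144.0]
ee_rot: [0.566, 0.824, -0.02, 0.007]
contact_force: [-0.4, 0.3, -2.1]
gripper_width: 49.1
```

```bash
python3 s.py
```

```text
11.7 [552.3 239.7 144. ] z [-0.0114 -0.04   -0.9991] yaw 111.07 F [-0.4  0.3 -2.1] w 49.1 v 0.004 T [ 0.08 -0.04 -0.  ]
stand X,Y [63.4 -0.1] Fout -0.27 Flat 0.39 tilt out,lat [-0.0249 -0.0333]
```

play_rows --pt "-1.2 -0.4 0" --pt "-1.2 -0.4 0" --pt "0 0 0" --turn '[0,0,0]'

```text
clock: 12.0
position: [550.4, 239.2, 144.2]
ee_rot: [0.566, 0.824, -0.019, 0.007]
contact_force: [0.4, 0.9, -1.9]
gripper_width: 49.2
```

```bash
python3 s.py
```

```text
12.0 [550.4 239.2 144.2] z [-0.0099 -0.0393 -0.9992] yaw 111.09 F [ 0.4  0.9 -1.9] w 49.2 v 0.002 T [ 0.16 -0.13  0.04]
stand X,Y [61.4  0.1] Fout 0.73 Flat 0.71 tilt out,lat [-0.0232 -0.0332]
```

play_rows --pt "-1.2 -0.45 0" --pt "-1.2 -0.45 0" --pt "0 0 0" --turn '[0,0,0]'

```text
clock: 12.3
position: [550.0, 239.1, 144.5]
ee_rot: [0.566, 0.825, -0.017, 0.008]
contact_force: [1.6, 1.2, -4.5]
gripper_width: 49.1
```

```bash
python3 s.py
```

```text
12.3 [550.  239.1 144.5] z [-0.0048 -0.0368 -0.9993] yaw 111.13 F [ 1.6  1.2 -4.5] w 49.1 v 0.008 T [ 0.13 -0.8   0.08]
stand X,Y [61.1  0.2] Fout 1.87 Flat 0.54 tilt out,lat [-0.0176 -0.0327]
```

play_rows --pt "-1.2 -0.45 0" --pt "-1.2 -0.45 0" --pt "0 0 0" --turn '[0,0,0]'

```text
clock: 12.6
position: [549.0, 238.9, 144.7]
ee_rot: [0.565, 0.825, -0.015, 0.009]
contact_force: [2.9, -0.1, -3.8]
gripper_width: 49.0
```

```bash
python3 s.py
```

```text
12.6 [549.  238.9 144.7] z [-0.0015 -0.0352 -0.9994] yaw 111.15 F [ 2.9 -0.1 -3.8] w 49.0 v 0.006 T [ 0.29 -1.09  0.1 ]
stand X,Y [60.   0.3] Fout 2.73 Flat -1.09 tilt out,lat [-0.0139 -0.0324]
```

Pad contact is at TCP X of about 61, which agrees with the vision estimate. The spring pushes back between rows, so I press with larger offsets and watch the force.

play_rows --pt "-2.8 -1.1 0" --pt "-2.8 -1.1 0" --pt "-2.8 -1.1 0" --turn '[0,0,0]'

```text
clock: 12.9
position: [545.1, 238.1, 145.9]
ee_rot: [0.564, 0.825, -0.009, 0.012]
contact_force: [8.9, 0.9, -6.2]
gripper_width: 49.2
```

```bash
python3 s.py
```

```text
12.9 [545.1 238.1 145.9] z [ 0.0096 -0.0293 -0.9995] yaw 111.26 F [ 8.9  0.9 -6.2] w 49.2 v 0.069 T [ 0.6  -2.29  0.25]
stand X,Y [56.1  0.9] Fout 8.6 Flat -2.27 tilt out,lat [-0.0014 -0.0308]
```

play_rows --pt "-3 -1.4 -0.5" --pt "-3 -1.4 -1.5" --pt "-2.8 -1.3 -2" --pt "-2.8 -1.3 -2" --turn '[0,0,0,0]'

```text
clock: 13.3
position: [544.6, 238.1, 146.1]
ee_rot: [0.562, 0.827, 0.004, 0.02]
contact_force: [9.0, 0.3, -1.6]
gripper_width: 49.1
```

```bash
python3 s.py
```

```text
13.3 [544.6 238.1 146.1] z [ 0.0374 -0.0166 -0.9992] yaw 111.57 F [ 9.   0.3 -1.6] w 49.1 v 0.114 T [ 0.28 -2.36  0.17]
stand X,Y [55.6  1.1] Fout 8.51 Flat -2.92 tilt out,lat [ 0.0291 -0.0288]
```

play_rows --pt "-4.5 -2 -3" --pt "-4.5 -2 -6" --pt "-4 -1.8 -6" --turn '[0,0,0]'

```text
clock: 13.6
position: [545.2, 239.5, 142.6]
ee_rot: [0.559, 0.828, 0.02, 0.03]
contact_force: [8.9, 1.5, 4.4]
gripper_width: 49.3
```

```bash
python3 s.py
```

```text
13.6 [545.2 239.5 142.6] z [ 7.270e-02  3.000e-04 -9.974e-01] yaw 111.92 F [8.9 1.5 4.4] w 49.3 v 0.225 T [ 0.51 -2.12  0.06]
stand X,Y [56.7  2.2] Fout 8.84 Flat -1.73 tilt out,lat [ 0.0681 -0.0255]
```

play_rows --pt "-5.8 -3.2 -4" --pt "-5.8 -3.2 -8" --pt "-5.5 -3 -8" --turn '[-0.005,-0.005,-0.005]'

```text
clock: 13.9
position: [545.3, 240.8, 137.9]
ee_rot: [0.561, 0.826, 0.043, 0.042]
contact_force: [10.6, 2.3, 6.4]
gripper_width: 49.4
```

```bash
python3 s.py
```

```text
13.9 [545.3 240.8 137.9] z [ 0.1175  0.0237 -0.9928] yaw 111.53 F [10.6  2.3  6.4] w 49.4 v 0.308 T [ 0.54 -2.66  0.13]
stand X,Y [57.2  3.4] Fout 10.69 Flat -1.59 tilt out,lat [ 0.1183 -0.0195]
```

The window's upper edge should now be behind the tip: it is at z of about 170, the press is about 8.5 mm, and the force agrees. I stop pressing inward and push down only.

play_rows --pt "0 -0.5 -4" --pt "1 0 -4" --pt "1 0 -4" --turn '[-0.005,0,0]'

```text
clock: 14.2
position: [548.5, 241.6, 136.6]
ee_rot: [0.562, 0.825, 0.046, 0.045]
contact_force: [-11.0, 0.5, 17.1]
gripper_width: 49.2
```

```bash
python3 s.py
```

```text
14.2 [548.5 241.6 136.6] z [ 0.1255  0.0256 -0.9918] yaw 111.39 F [-11.    0.5  17.1] w 49.2 v 0.009 T [-0.14  2.46  0.08]
stand X,Y [60.5  3. ] Fout -10.12 Flat 4.42 tilt out,lat [ 0.1264 -0.0207]
```

The tip now resists outward motion (-10 N), so the gauge is behind it. I pull gently outward against the tip so the tilt ratchets back.

play_rows --pt "1.5 0.4 -0.5" --pt "1.5 0.4 -0.5" --pt "1.5 0.4 -0.5" --pt "1.5 0.4 -0.5" --turn '[0,0,0,0]'

```text
clock: 14.6
position: [548.0, 241.3, 136.6]
ee_rot: [0.562, 0.825, 0.041, 0.042]
contact_force: [-9.0, 1.1, 8.3]
gripper_width: 49.0
```

```bash
python3 s.py
```

```text
14.6 [548.  241.3 136.6] z [ 0.1143  0.02   -0.9932] yaw 111.35 F [-9.   1.1  8.3] w 49.0 v 0.05 T [0.21 2.22 0.14]
stand X,Y [60.   2.9] Fout -8.03 Flat 4.23 tilt out,lat [ 0.114  -0.0219]
```

play_rows --pt "2.2 0.9 -0.5" --pt "2.2 0.9 -0.5" --pt "2.2 0.9 -0.5" --pt "2.2 0.9 -0.5" --pt "2.2 0.9 -0.5" --pt "2.2 0.9 -0.5" --pt "2.2 0.9 -0.5" --pt "2.2 0.9 -0.5" --pt "2.2 0.9 -0.5" --pt "2.2 0.9 -0.5" --turn '[0,0,0,0,0,0,0,0,0,0]'

```text
clock: 15.6
position: [546.4, 240.2, 136.1]
ee_rot: [0.564, 0.825, 0.014, 0.03]
contact_force: [-9.3, 0.3, 7.7]
gripper_width: 49.0
```

```bash
python3 s.py
```

```text
15.6 [546.4 240.2 136.1] z [ 0.0657 -0.0102 -0.9978] yaw 111.24 F [-9.3  0.3  7.7] w 49.0 v 0.08 T [-0.01  2.47  0.05]
stand X,Y [58.   2.4] Fout -8.59 Flat 3.59 tilt out,lat [ 0.0578 -0.0329]
```

Tilt halved. I continue.

play_rows --pt "2.2 0.9 -0.5" --pt "2.2 0.9 -0.5" --pt "2.2 0.9 -0.5" --pt "2.2 0.9 -0.5" --pt "2.2 0.9 -0.5" --pt "2.2 0.9 -0.5" --pt "2.2 0.9 -0.5" --pt "2.2 0.9 -0.5" --pt "2.2 0.9 -0.5" --pt "1 0.4 -0.5" --turn '[0,0,0,0,0,0,0,0,0,0]'

```text
clock: 16.6
position: [544.6, 239.1, 135.8]
ee_rot: [0.564, 0.825, -0.011, 0.018]
contact_force: [-2.2, -0.1, 2.9]
gripper_width: 48.8
```

```bash
python3 s.py
```

```text
16.6 [544.6 239.1 135.8] z [ 0.0173 -0.0396 -0.9991] yaw 111.26 F [-2.2 -0.1  2.9] w 48.8 v 0.034 T [0.15 0.84 0.07]
stand X,Y [55.9  2. ] Fout -2.06 Flat 0.69 tilt out,lat [ 0.0021 -0.0431]
```

The tilt is removed. Next I push down to the seat, watching Fz.

play_rows --pt "0 0 -2.5" --pt "0 0 -2.5" --pt "0 0 -2.5" --turn '[0,0,0]'

```text
clock: 16.9
position: [544.8, 238.6, 134.2]
ee_rot: [0.563, 0.826, -0.012, 0.02]
contact_force: [-5.6, -0.1, 11.3]
gripper_width: 49.0
```

```bash
python3 s.py
python3 - <<'E'
from h import *
o=np.zeros((600,800,3),np.uint8)
th=np.radians(20.8);c,s=np.cos(th),np.sin(th)
for i,n in enumerate(("top","side")):
    im,D=eyes.get_image(n); P,u,v=cloud(n,D); np.savez(f"/tmp/{n}2.npz",im=im,d=D)
    f=proj(n,[[545,235,140]])[0].astype(int); x,y=np.clip(f-[50,70],0,[520,330]); o[:560,i*400:i*400+396]=cv2.resize(im[y:y+140,x:x+99],(396,560),interpolation=2); print(x,y)
    d=P[:,:2]-[493.,217.3]; X=d@[c,s];Y=d@[-s,c];Z=P[:,2]
    g=(X>42)&(X<75)&(abs(Y)<28)&(Z>42)&(Z<190)
    for z0 in (55,65,80,95,110,125,135):
        k=g&(abs(Z-z0)<4)
        if k.any(): print(n,z0,k.sum(),"Y",np.percentile(Y[k],[3,97]).round(1),"X",np.percentile(X[k],[5,50,95]).round(1))
    k=g&(Z<130); print("zmin",np.sort(Z[k])[:8].round(1))
cv2.imwrite("pics/seat.png",o[...,::-1])
E
```

```text
16.9 [544.8 238.6 134.2] z [ 0.0192 -0.0426 -0.9989] yaw 111.44 F [-5.6 -0.1 11.3] w 49.0 v 0.015 T [-0.15  1.51  0.03]
stand X,Y [56.   1.5] Fout -5.29 Flat 1.91 tilt out,lat [ 0.0028 -0.0467]
158 152
top 55 12 Y [-18.6   3.9] X [51.6 52.3 52.8]
top 65 20 Y [-21.   22.6] X [50.7 52.1 57.7]
top 80 17 Y [-20.3  25.8] X [51.  51.7 54.8]
top 95 19 Y [-19.9  26.8] X [50.3 51.2 54.2]
top 110 15 Y [-19.2  27. ] X [49.9 51.  52.5]
top 125 4 Y [-15.5  22.6] X [50.4 50.6 50.6]
top 135 4 Y [-24.4  27.3] X [48.2 50.3 50.9]
zmin [48.  50.4 50.7 52.2 53.3 53.8 54.  54.9]
215 111
side 55 59 Y [-24.  23.] X [50.1 51.3 56. ]
side 65 60 Y [-23.6  25.1] X [49.5 51.6 57.4]
side 80 65 Y [-23.6  26.7] X [49.3 51.2 55.6]
side 95 69 Y [-23.9  24.7] X [49.2 50.6 54.7]
side 110 68 Y [-22.9  24.4] X [49.1 50.5 54.1]
side 125 68 Y [-21.9  25.3] X [48.6 50.4 53.6]
side 135 57 Y [-22.6  21.6] X [48.5 50.3 54. ]
zmin [49.5 50.7 50.9 51.  51.2 51.6 51.6 51.8]
```

View pics/seat.png

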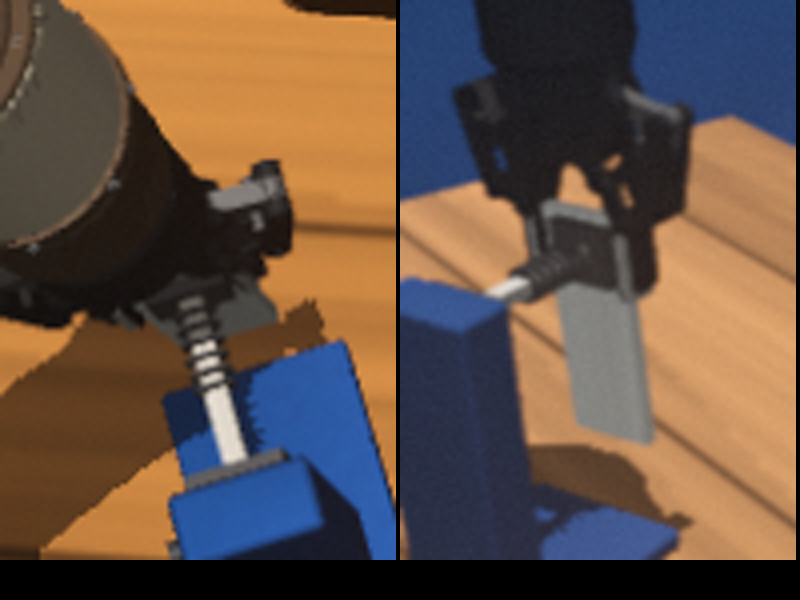

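The picture shows the gauge behind the tip, clamped by the pad, with the bottom about 2 mm above the seat. I push down further.

play_rows --pt "0 -0.5 -3.5" --pt "0 -0.5 -3.5" --pt "0 -0.5 -3.5" --turn '[-0.003,-0.003,0]'

```text
clock: 17.3
position: [545.2, 237.8, 132.0]
ee_rot: [0.564, 0.825, -0.011, 0.022]
contact_force: [-11.7, 1.8, 19.1]
gripper_width: 49.1
```

```bash
python3 s.py
```

```text
17.3 [545.2 237.8 132. ] z [ 0.0231 -0.0434 -0.9988] yaw 111.31 F [-11.7   1.8  19.1] w 49.1 v 0.025 T [0.34 2.99 0.04]
stand X,Y [56.1  0.6] Fout -10.26 Flat 5.84 tilt out,lat [ 0.0062 -0.0488]
```

play_rows --pt "-1.2 -0.2 -3" --pt "-1.2 -0.2 -3.5" --turn '[0,0]'

```text
clock: 17.5
position: [545.4, 237.9, 132.1]
ee_rot: [0.563, 0.826, -0.009, 0.025]
contact_force: [-3.5, -1.8, 15.0]
gripper_width: 48.8
```

```bash
python3 s.py
```

```text
17.5 [545.4 237.9 132.1] z [ 0.031  -0.043  -0.9986] yaw 111.48 F [-3.5 -1.8 15. ] w 48.8 v 0.052 T [-0.5   0.95 -0.  ]
stand X,Y [56.3  0.7] Fout -3.94 Flat -0.43 tilt out,lat [ 0.0137 -0.0511]
```

play_rows --pt "-0.8 -0.2 -3.5" --pt "-0.5 -0.2 -3.5" --turn '[0,0]'

```text
clock: 17.7
position: [545.6, 237.9, 132.1]
ee_rot: [0.562, 0.827, -0.007, 0.027]
contact_force: [-8.0, -0.1, 16.7]
gripper_width: 49.2
```

```bash
python3 s.py
```

```text
17.7 [545.6 237.9 132.1] z [ 0.0369 -0.0427 -0.9984] yaw 111.61 F [-8.  -0.1 16.7] w 49.2 v 0.034 T [-0.15  2.13 -0.07]
stand X,Y [56.5  0.5] Fout -7.55 Flat 2.72 tilt out,lat [ 0.0193 -0.053 ]
```

The TCP stays at 132.1 under 15–17 N, so the gauge appears seated. A roll tilt of about 3° remains, so I try to ratchet it out with a gentle lateral push, which also centres it.

play_rows --pt "0.7 -2 -1.5" --pt "0.7 -2 -1.5" --pt "0.7 -2 -1.5" --pt "0.7 -2 -1.5" --turn '[-0.003,-0.003,-0.003,0]'

```text
clock: 18.1
position: [545.8, 238.1, 132.2]
ee_rot: [0.564, 0.826, -0.002, 0.025]
contact_force: [-8.7, 7.0, 8.6]
gripper_width: 48.9
```

```bash
python3 s.py
```

```text
18.1 [545.8 238.1 132.2] z [ 0.0387 -0.0308 -0.9988] yaw 111.31 F [-8.7  7.   8.6] w 48.9 v 0.037 T [1.6  2.38 0.1 ]
stand X,Y [56.7  0.7] Fout -5.63 Flat 9.59 tilt out,lat [ 0.0252 -0.0425]
```

play_rows --pt "1.3 -1.8 -1" --pt "1.3 -1.8 -1" --pt "1.3 -1.8 -1" --pt "1.3 -1.8 -1" --pt "1.3 -1.8 -1" --pt "1.3 -1.8 -1" --pt "1.3 -1.8 -1" --pt "1.3 -1.8 -1" --pt "1.3 -1.8 -1" --pt "1.3 -1.8 -1" --turn '[0,0,0,0,0,0,0,0,0,0]'

```text
clock: 19.1
position: [545.4, 238.7, 132.2]
ee_rot: [0.56, 0.829, 0.003, 0.014]
contact_force: [-9.8, 7.0, 8.2]
gripper_width: 49.2
```

```bash
python3 s.py
```

```text
19.1 [545.4 238.7 132.2] z [ 0.0258 -0.0108 -0.9996] yaw 111.9 F [-9.8  7.   8.2] w 49.2 v 0.036 T [ 1.68  2.57 -0.  ]
stand X,Y [56.6  1.4] Fout -6.7 Flat 10.07 tilt out,lat [ 0.0203 -0.0192]
```

play_rows --pt "1.8 -1.6 -1" --pt "1.8 -1.6 -1" --pt "1.8 -1.6 -1" --pt "1.8 -1.6 -1" --pt "1.8 -1.6 -1" --pt "1.8 -1.6 -1" --pt "1 -0.5 -2" --pt "0 0 -3" --pt "0 0 -3" --turn '[-0.003,-0.003,-0.003,-0.003,-0.003,-0.003,0,0,0]'

```text
clock: 20.0
position: [544.8, 239.0, 132.2]
ee_rot: [0.563, 0.827, 0.001, 0.006]
contact_force: [-7.9, -0.3, 13.9]
gripper_width: 49.3
```

```bash
python3 s.py
```

```text
20.0 [544.8 239.  132.2] z [ 0.011  -0.0058 -0.9999] yaw 111.52 F [-7.9 -0.3 13.9] w 49.3 v 0.018 T [-0.38  1.79  0.03]
stand X,Y [56.1  1.9] Fout -7.51 Flat 2.49 tilt out,lat [ 0.0082 -0.0093]
```

The tool is now vertical within 0.7°, with z steady at 132.2 under 14 N. I relax, check the seat height, then release.

play_rows --pt "0 0 0" --pt "0 0 0" --turn '[0,0]'

```text
clock: 20.2
position: [544.7, 239.0, 132.3]
ee_rot: [0.562, 0.827, 0.001, 0.006]
contact_force: [-0.3, 0.8, 1.0]
gripper_width: 48.8
```

```bash
python3 s.py
cat > g.py <<'E'
from h import *
th=np.radians(20.8);c,s=np.cos(th),np.sin(th)
for n in("top","side"):
    im,D=eyes.get_image(n); P,u,v=cloud(n,D); np.savez(f"/tmp/{n}3.npz",im=im,d=D)
    d=P[:,:2]-[493.,217.3]; X=d@[c,s];Y=d@[-s,c];Z=P[:,2]
    g=(X>42)&(X<75)&(abs(Y)<30)&(Z>40)&(Z<190)
    for z0 in (55,75,95,115,130):
        k=g&(abs(Z-z0)<5)
        if k.any(): print(n,z0,k.sum(),"Y",np.percentile(Y[k],[3,97]).round(1),"X",np.median(X[k]).round(1))
    k=g&(Z<130);print(n,"zlow",np.percentile(Z[k],[.5]).round(1), np.sort(Z[k])[:6].round(1),"ztop",np.percentile(Z[g],[99,99.8]).round(1))
E
python3 g.py
```

```text
20.2 [544.7 239.  132.3] z [ 0.011  -0.0058 -0.9999] yaw 111.55 F [-0.3  0.8  1. ] w 48.8 v 0.001 T [0.14 0.09 0.12]
stand X,Y [56.   1.9] Fout 0.05 Flat 0.89 tilt out,lat [ 0.0082 -0.0093]
top 55 20 Y [-17.4  28.5] X 52.4
top 75 21 Y [-17.6  28.8] X 51.8
top 95 22 Y [-18.3  28.5] X 51.4
top 115 10 Y [-16.8  28.8] X 50.7
top 130 6 Y [-14.8  28.8] X 50.6
top zlow [49.5] [48.6 49.9 50.7 51.8 52.6 53.4] ztop [187.7 188.2]
side 55 75 Y [-21.   27.1] X 52.0
side 75 83 Y [-21.  27.] X 51.2
side 95 81 Y [-20.7  26.4] X 51.2
side 115 83 Y [-21.4  25.5] X 50.8
side 130 78 Y [-21.7  27.1] X 50.3
side zlow [49.9] [48.5 48.5 49.7 49.8 49.9 50. ] ztop [187.1 188.8]
```

The bottom is at 48.5–50 mm against the seat's 49 mm, so it is seated and upright. I release and back off upward.

play_rows --pt "0 0 0" --pt "0 0 0" --pt "0 0 0" --pt "0 0 0" --pt "0 0 0" --pt "0 0 0" --pt "0 0 0" --turn '[0,0,0,0,0,0,0]' --grip 1

```text
clock: 21.0
position: [545.1, 238.3, 131.1]
ee_rot: [0.563, 0.826, -0.0, 0.006]
contact_force: [-0.0, -0.3, -0.3]
gripper_width: 85.8
```

play_rows --pt "0 0 5" --pt "0 0 10" --pt "0 0 10" --pt "0 0 10" --pt "0 0 15" --pt "0 0 20" --pt "0 0 20" --pt "0 0 25" --pt "0 0 25" --pt "0 0 20" --pt "0 0 5" --pt "0 0 0" --turn '[0,0,0,0,0,0,0,0,0,0,0,0]'

```text
clock: 22.2
position: [544.7, 237.8, 312.9]
ee_rot: [0.563, 0.826, 0.004, 0.008]
contact_force: [0.8, -0.6, 0.8]
gripper_width: 85.5
```

```bash
python3 s.py; python3 g.py
python3 - <<'E'
from h import *
o=np.zeros((600,800,3),np.uint8)
for i,n in enumerate(("top","side")):
    im=np.load(f"/tmp/{n}3.npz")["im"]; f=proj(n,[[530,230,130]])[0].astype(int); x,y=np.clip(f-[50,70],0,[520,330]); o[:560,i*400:i*400+396]=cv2.resize(im[y:y+140,x:x+99],(396,560),interpolation=2)
cv2.imwrite("pics/end.png",o[...,::-1])
E
```

```text
22.2 [544.7 237.8 312.9] z [ 0.0175 -0.0021 -0.9998] yaw 111.47 F [ 0.8 -0.6  0.8] w 85.5 v 0.012 T [0.01 0.05 0.03]
stand X,Y [55.6  0.8] Fout 0.49 Flat -0.88 tilt out,lat [ 0.0156 -0.0082]
top 55 22 Y [-17.8  28.9] X 50.3
top 75 21 Y [-17.6  23.3] X 50.2
top 95 21 Y [-18.1  28.1] X 50.2
top 115 21 Y [-18.3  28.9] X 50.1
top 130 10 Y [-18.6  27.9] X 50.3
top zlow [49.7] [48.4 49.9 50.2 50.3 51.3 51.6] ztop [181.2 181.8]
side 55 76 Y [-19.9  28.6] X 49.5
side 75 83 Y [-20.9  28.4] X 49.9
side 95 84 Y [-21.5  28. ] X 49.9
side 115 83 Y [-21.7  27.7] X 49.6
side 130 87 Y [-22.1  25.3] X 49.6
side zlow [49.4] [47.2 48.4 49.1 49.4 49.6 49.9] ztop [179.5 180.3]
```

View pics/end.png

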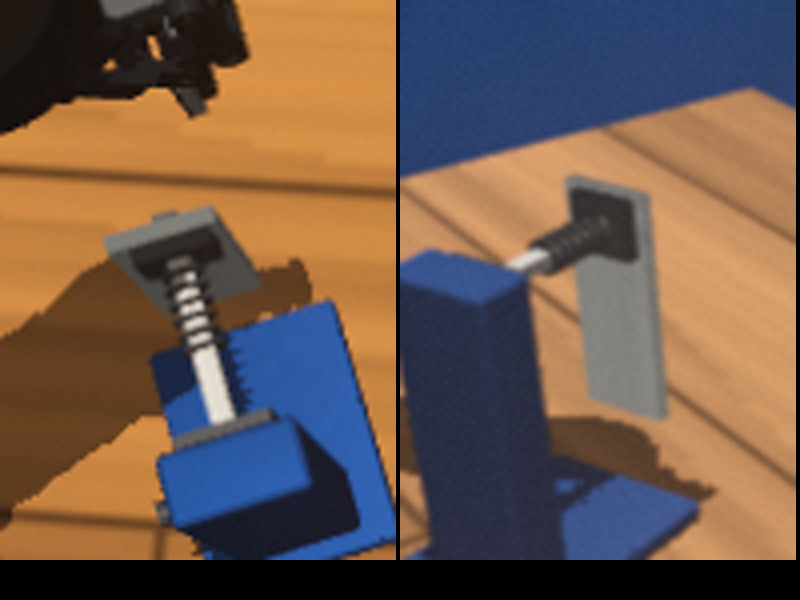

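The gauge hangs upright behind the tip. Its bottom is at about 49 mm and its top at about 180 mm (179 expected), with the plain face to the column. I hand in.

```bash
python3 -c "
from bench import arm
print(arm.job_done())"
```

```text
the job is handed in; nothing more can be done
None
```

The gauge is off the rack and hanging on the sprung hook, graduated face outward. I handed the job in at about 22 s of the 54 s allowed.

**How it went:** I took the grey windowed gauge from its slot and turned it 90° in front of the hook. I felt the pad about 16–18 mm farther out than nominal and pressed it in about 8 mm at about 10.7 N. Then I lowered the gauge behind the tip and pushed it down to the seat, with Fz peaking at about 19 N in the readings. After that I released it and backed off upward.

**Last checks (after release):**
- **Seat:** the bottom edge measured about 49.5 mm against 49 mm nominal, and the top about 180 mm against 179 mm. The TCP also stayed at 132.2 mm under 14–17 N before release.
- **Upright:** it is upright to about 1–2°, with the pad against the plain face.
- **Free:** the robot is clear, with no contact force beyond sensor noise.

**Not perfect or not checked:**
- Pressing made the tool tilt by up to 7°. I took that out by pulling gently on the seated gauge, with forces of up to about 20 N between gauge and hook in total.
- The gauge hangs about 3 mm off centre along the stand's y, within the window's play. The two fixed cameras disagreed by 2–3 mm in that direction.
- I did not re-measure the bystanders at the end, though nothing suggested contact with them.

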